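Fetch the blue-lidded specimen pot from behind the reagent bottles

TASK

The blue-lidded specimen pot is boxed in by three reagent bottles on the white caddy board. First stand all three bottles in the steel side tray, leaving the pot where it is; then, with the bottles still in the tray, set the pot on the middle of the dry bath's round metal plate; last, put every bottle back on the middle of the pad that has its cap's colour. Set things down upright without dropping them, and never tip one over.

Things in the scene. Friction and masses are not known exactly. Their poses are not given: they have to be found in the camera images.
- bottle_red: Loose amber reagent bottle with a red screw cap, about 0.16 kg. Round body 50 mm across up to 76 mm high, narrowing to a 24 mm neck; cap 34 mm across, from 94 to 122 mm above the underside (grip it there). Origin: centre of the underside; z up along the bottle. At the start it stands on the red pad.
- bottle_yellow: Loose amber reagent bottle with a yellow screw cap, about 0.16 kg. Round body 50 mm across up to 76 mm high, narrowing to a 24 mm neck; cap 34 mm across, from 94 to 122 mm above the underside (grip it there). Origin: centre of the underside; z up along the bottle. At the start it stands on the yellow pad.
- bottle_green: Loose amber reagent bottle with a green screw cap, about 0.16 kg. Round body 50 mm across up to 76 mm high, narrowing to a 24 mm neck; cap 34 mm across, from 94 to 122 mm above the underside (grip it there). Origin: centre of the underside; z up along the bottle. At the start it stands on the green pad.
- pad_red: Fixed round red pad, 68 mm across, 3 mm thick, lying on the caddy board; the place of the bottle with the red cap. Origin: centre of its underside; the bottle stands 3 mm above it.
- pad_yellow: Fixed round yellow pad, 68 mm across, 3 mm thick, lying on the caddy board; the place of the bottle with the yellow cap. Origin: centre of its underside; the bottle stands 3 mm above it.
- pad_green: Fixed round green pad, 68 mm across, 3 mm thick, lying on the caddy board; the place of the bottle with the green cap. Origin: centre of its underside; the bottle stands 3 mm above it.
- pot: Loose clear specimen pot with a blue lid, about 0.07 kg: body 47 to 50 mm across, 40 mm high, then the lid, 54 mm across, from 40 to 56 mm above the underside. Origin: centre of the underside; z up. It stands at the back of the caddy board between the bottles, which are 75 to 84 mm from it, centre to centre. Another pot, with a white lid, stands elsewhere on the bench and has no part in the job.
- tray: Fixed shallow steel tray on the table, to one side of the caddy, the side area: 240 mm long (its x axis) by 140 mm wide (its y axis), rim 20 mm high, walls and floor 5 mm thick, so bottles stand 5 mm above its origin. Origin: centre of its underside. Room for three bottles in a row along x, for example at -75, 0 and +75 mm.
- drybath: Fixed white dry bath heater on the table, to the other side of the caddy: 190 mm (x) by 150 mm (y), casing top 70 mm high, with a round aluminium plate 72 mm across in the middle of its top (dark ring around it), whose face is 74 mm above the origin. Origin: centre of its underside.
- caddy: Fixed white caddy board on the table that carries the pads, the bottles and the pot: 200 mm (x) by 240 mm (y), top 10 mm high, low grey rims at its back (32 mm high) and sides (24 mm high). Origin: centre of its underside; +x towards its back. The pot starts 42 mm behind its centre; two small white-capped vials, 19 mm across and 37 mm high, stand 75 mm in front of its centre and 88 mm left and right and have no part in the job.

How it is judged:
By the outcome, as a careful person would: the job done as asked, in the order asked, and still so for the second after the job is handed in, with the robot touching nothing.
It also fails if it takes over 144 s, if anything falls off the work surface, if the arm or the gripper's body presses on something with over 40 N, if the wrist force passes 120 N, or if a joint passes its speed limit or range.

ROBOT

A 6-joint arm with a two-finger parallel gripper is mounted at the origin on the work surface. World frame = base frame: x ahead of the robot, y to its left, z up, the work surface at z = 0. Lengths are in m, angles in rad, forces in N, time in s.
With the tool pointing down it reaches from about 0.275 to 0.75 m from the base axis. Payload 10.2 kg.
Tool frame: the origin (TCP) lies between the finger pads; the fingertips stand manip.tip_extent ahead of it and the grasp point (between the pads) lies 11 mm behind it (manip.tip_extent is the distance from the TCP to the fingertips, in m); z points along the fingers, y is the line along which they close (so a half turn about z gives the same grasp; the last joint's range is limited). The gripper opens to 85 mm and grips with 20 to 120 N. Pads are 22 mm wide; open, the fingers measure 114 mm over their backs; the gripper's body (76 mm by 85 mm) begins 54 mm behind the grasp point. The pads swing forward as they close: fully open they stand 13 mm farther back than shut.
Start: joints at [-1.499, 0.313, 1.498, -0, 1.331, -0.223], TCP at [0.153, -0.502, 0.239] pointing down, gripper open.
Joint ranges: [-2.94, 2.94], [-0.97, 2.17], [0.19, 2.56], [-1.23, 4.37], [0.02, 3.11], [-2.88, 2.88]. Speed limits (rad/s): [2.39, 2.39, 3.01, 3.14, 3.14, 3.14].

INTERFACE

Orientations are given as a unit quaternion [x, y, z, w].
In Python, from rig import manip, hand, kin, eyes gives the robot as it stands. Calls block until the motion is done:
- manip.reach(position, orientation): joint-space move of the TCP to a pose.
- manip.line_to(position, ori=None, v=0.15, contact_N=None): straight line of the TCP; ori=None keeps the orientation; v is the mean speed in m/s. With contact_N (N) it stops when the force on the tool has changed by that much, and returns True; else False.
- manip.move_j(angles): joint-space move.
- hand.gripper_to(opening): finger opening in m; the grip force is fixed at half the most; returns when the fingers have stopped.
- manip.dwell(seconds).
- kin.solve_ik(position, orientation): joint angles nearest the present ones, or None.
- eyes.camera(name): name is "scene" or "top"; returns (picture, depth): 420x560x3 uint8, blue, green, red; 420x560 float32, m along the optical axis (not along the pixel's ray), 0 where there is no reading.
- eyes.calibration(name): a dict with "fov_y" (degrees; the focal length in pixels is half the picture's height over the tangent of half this angle, whatever the lens; pixels are square), "cx", "cy" (the principal point, pixels), "world_from_camera" (4x4, takes a point from camera to world coordinates). Camera axes: x right, y down, z forward; pixel columns grow to the right and rows downward; lengths in m; the calibration is good to about 2 mm. A picture is of the moment at which its call begins. calibration takes no time and is no camera call.
A pose or a line that the arm cannot do raises manip.Unreachable and nothing moves.
- manip.sign_off(): hands the job in; it is judged then, once.
Readings, each from a call of its own:
- manip.read_t(): time.
- manip.read_qpos(): joint angles.
- manip.read_qd(): joint speeds.
- manip.read_joint_efforts(): joint torques, N m.
- manip.read_ee_pos(): TCP position.
- manip.read_ee_rot(): TCP orientation.
- manip.read_wrist_force(): force on the tool from outside, world axes, zero at the start.
- manip.read_ft_torque(): the same for the moment, N m.
- manip.read_width(): finger opening in m.
- manip.read_grasp_force(): force on a finger pad.
Only numpy, scipy, OpenCV 4.12 (cv2) and the standard library are available. Lean on these libraries where they do the work, as an engineer would, in place of code of your own. Each camera call takes 0.05 s, during which the arm holds its last target. There are 200 camera calls.

## Working session

There is one attempt and no reset: what is moved stays moved. The work goes in short steps, each a Python script; the robot and the scene stay as the last script left them, time stands still between calls to the robot, and variables do not carry over. Pictures are saved under pics/ and viewed, at most 14 in all, crops included, and the job is handed in when it is done.

```bash
ls; mkdir -p pics
python3 - <<'E'
from rig import manip,hand,kin,eyes
import cv2,numpy as np
for n in("top","scene"):
    p,d=eyes.camera(n); cv2.imwrite(f"pics/{n}0.png",p); np.save(f"{n}0.npy",d)
    print(n,eyes.calibration(n))
print(manip.tip_extent,manip.read_ee_pos(),manip.read_ee_rot(),manip.read_t(),manip.read_width())
E
```

```text
pics
top {'fov_y': 48.95346391471865, 'cx': 279.13280161547124, 'cy': 203.25629638071032, 'world_from_camera': array([[ 0.01863387, -0.99630168,  0.08387933,  0.49503239],
       [-0.99949255, -0.02072972, -0.02418522,  0.01578686],
       [ 0.02583457, -0.0833861 , -0.99618238,  1.02274567],
       [ 0.        ,  0.        ,  0.        ,  1.        ]])}
scene {'fov_y': 48.858582768993884, 'cx': 274.41302388043624, 'cy': 206.69238907471396, 'world_from_camera': array([[ 0.43864361,  0.72343008, -0.5331423 ,  1.10514628],
       [ 0.89863861, -0.34890514,  0.26592076, -0.24204697],
       [ 0.00635899, -0.59574669, -0.80314721,  0.87011445],
       [ 0.        ,  0.        ,  0.        ,  1.        ]])}
0.008 [ 0.1525208  -0.50213239  0.23879027] [ 9.89156791e-01  1.46862177e-01  4.06948657e-05 -5.84376140e-04] 0.1 0.08535280409603797
```

View pics/top0.png

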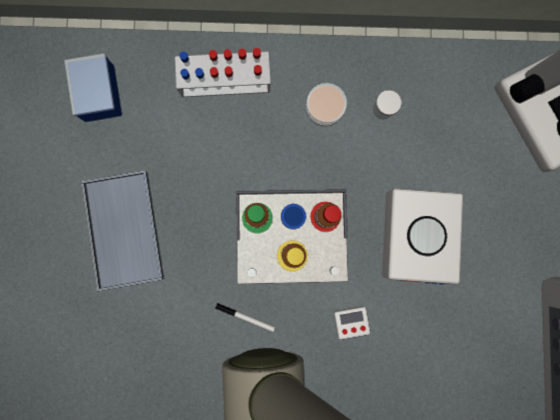

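View pics/scene0.png

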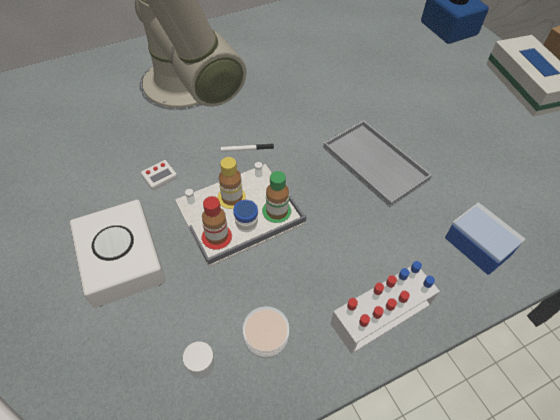

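Top view: green cap (256,213), red cap (332,214), yellow cap (295,257), pot lid (293,216), tray around (123,231), dry bath plate (427,236). The scene view agrees, and the bottles stand on their pads.

```bash
cat > vis.py <<'E'
import numpy as np,cv2
from rig import eyes
def cloud(n,pic=None,dep=None):
    if pic is None: pic,dep=eyes.camera(n)
    c=eyes.calibration(n); h,w=dep.shape; f=h/2/np.tan(np.radians(c["fov_y"])/2)
    v,u=np.mgrid[:h,:w]; T=np.array(c["world_from_camera"])
    P=np.stack([(u-c["cx"])/f*dep,(v-c["cy"])/f*dep,dep],-1)@T[:3,:3].T+T[:3,3]
    P[dep==0]=np.nan
    return pic,P
H={"red":(0,8),"yellow":(20,34),"green":(50,85),"blue":(100,125)}
def mask(pic,col,smin=110,vmin=50):
    h=cv2.cvtColor(pic,cv2.COLOR_BGR2HSV); a,b=H[col]
    m=(h[...,0]>=a)&(h[...,0]<=b)
    if col=="red": m|=h[...,0]>=172
    return m&(h[...,1]>=smin)&(h[...,2]>=vmin)
def circ(Q):
    (x,y),r=cv2.minEnclosingCircle(Q[:,:2].astype(np.float32)); return np.round([x,y,r,np.median(Q[:,2]),len(Q)],4)
def box(P,x0,x1,y0,y1,z0,z1):
    X,Y,Z=P[...,0],P[...,1],P[...,2]
    return (X>x0)&(X<x1)&(Y>y0)&(Y<y1)&(Z>z0)&(Z<z1)
E
python3 - <<'E'
from vis import *
for n in("top","scene"):
    pic,P=cloud(n,cv2.imread(f"pics/{n}0.png"),np.load(f"{n}0.npy"))
    print(n)
    if n=="top": print([P[r,c].round(3) for c,r in((123,231),(427,236),(293,216),(200,150),(20,380),(540,60))])
    for c in("red","yellow","green"):
        m=mask(pic,c)&box(P,.3,.65,-.2,.2,.126,.15); print(c,circ(P[m]))
        m=mask(pic,c)&box(P,.3,.65,-.2,.2,.006,.022); print(" pad",circ(P[m]))
    m=mask(pic,"blue")&box(P,.3,.65,-.2,.2,.055,.08); print("pot",circ(P[m]))
    for nm,b in(("tray",(.3,.65,.25,.5,.013,.03)),("bath",(.3,.65,-.45,-.15,.06,.08)),("caddyrim",(.3,.65,-.15,.16,.015,.036))):
        Q=P[box(P,*b)]; print(nm,np.round(Q.min(0),3),np.round(Q.max(0),3),[np.round(a,4) for a in cv2.minAreaRect(Q[:,:2].astype(np.float32))],len(Q))
    m=box(P,.3,.65,-.45,-.15,.06,.08)&(pic.max(-1)<110); print("ring",circ(P[m]))
E
```

```text
top
[array([0.513, 0.331, 0.004]), array([ 0.513, -0.315,  0.074]), array([ 0.55 , -0.037,  0.065]), array([ 0.697,  0.17 , -0.   ]), array([ 0.192,  0.536, -0.002]), array([ 0.912, -0.586,  0.036])]
red [ 5.522e-01 -1.095e-01  1.680e-02  1.339e-01  2.320e+02]
 pad [ 4.476e-01 -1.476e-01  1.458e-01  1.290e-02  2.490e+02]
yellow [ 5.002e-01 -1.250e-02  5.690e-02  1.334e-01  2.400e+02]
 pad [5.063e-01 9.000e-04 8.840e-02 1.130e-02 2.120e+02]
green [5.495e-01 3.930e-02 1.650e-02 1.335e-01 2.250e+02]
 pad [5.477e-01 3.930e-02 3.200e-02 1.190e-02 1.670e+02]
pot [ 5.50e-01 -3.67e-02  2.58e-02  6.55e-02  4.81e+02]
tray [0.386 0.25  0.013] [0.644 0.421 0.026] [array([0.5153, 0.3306]), array([0.2403, 0.142 ]), np.float64(11.1244)] 890
bath [ 0.417 -0.393  0.06 ] [ 0.612 -0.236  0.078] [array([ 0.5141, -0.3146]), array([0.1495, 0.1902]), np.float64(87.0455)] 6468
caddyrim [ 0.301 -0.15   0.015] [0.611 0.092 0.036] [array([ 0.4561, -0.0288]), array([0.2414, 0.3099]), np.float64(89.7804)] 684
ring [ 4.738e-01 -3.038e-01  8.290e-02  7.160e-02  3.220e+02]
scene
red [ 5.532e-01 -1.078e-01  1.670e-02  1.357e-01  1.970e+02]
 pad [ 4.472e-01 -1.429e-01  1.452e-01  1.460e-02  2.320e+02]
yellow [ 4.694e-01 -3.650e-02  1.800e-02  1.358e-01  1.760e+02]
 pad [ 5.062e-01 -1.440e-02  7.800e-02  1.440e-02  1.030e+02]
green [5.509e-01 3.920e-02 1.700e-02 1.359e-01 1.450e+02]
 pad [5.491e-01 3.990e-02 3.200e-02 1.430e-02 1.030e+02]
pot [ 5.506e-01 -3.510e-02  2.700e-02  6.780e-02  4.080e+02]
tray [0.385 0.25  0.013] [0.647 0.424 0.026] [array([0.5154, 0.3326]), array([0.2429, 0.1449]), np.float64(10.9781)] 856
bath [ 0.416 -0.392  0.06 ] [ 0.613 -0.234  0.079] [array([ 0.5142, -0.3131]), array([0.1507, 0.1921]), np.float64(86.8945)] 6016
caddyrim [ 0.302 -0.15   0.015] [0.613 0.124 0.036] [array([ 0.4576, -0.0132]), array([0.2735, 0.3116]), np.float64(89.9735)] 1561
ring [ 5.134e-01 -3.128e-01  4.260e-02  7.400e-02  2.340e+02]
```

```bash
cat > act.py <<'E'
import numpy as np
from rig import manip,hand,kin,eyes
A=np.radians(11.05); TC=np.array([.5153,.3315])
slot=lambda s:TC+s*np.array([np.cos(A),np.sin(A)])
def quat(psi):
    # tool z down, tool y (closing line) at yaw psi
    from scipy.spatial.transform import Rotation as R
    s,c=np.sin(psi),np.cos(psi)
    return R.from_matrix([[-s,c,0],[c,s,0],[0,0,-1]]).as_quat()
Q=quat(A-np.pi/2)
HI=.25
def go(x,y,z,v,**k): return manip.line_to([x,y,z],Q,v=v,**k)
def pick(xy,z,grip_h,op):
    "z: height of the underside, grip_h: grasp height above it"
    t=z+grip_h-.011
    hand.gripper_to(op)
    go(*xy,HI,.35); go(*xy,t+.03,.25); go(*xy,t,.08)
    hand.gripper_to(0.0)
    w,f=manip.read_width(),manip.read_grasp_force()
    go(*xy,t+.03,.08); go(*xy,HI,.25)
    print("pick w %.4f f %.1f lifted w %.4f F %s t %.1f"%(w,f,manip.read_width(),np.round(manip.read_wrist_force(),1),manip.read_t()))
def place(xy,z,grip_h,op):
    t=z+grip_h-.011
    go(*xy,HI,.3); go(*xy,t+.03,.2); go(*xy,t+.006,.06); manip.dwell(.2)
    c=go(*xy,t-.004,.02,contact_N=2.5)
    zc=manip.read_ee_pos()[2]-t
    hand.gripper_to(op); manip.dwell(.1)
    go(*xy,t+.03,.1); go(*xy,HI,.3)
    print("place contact",c,"dz %.4f t %.1f"%(zc,manip.read_t()))
E
cat > s1.py <<'E'
from act import *
q=kin.solve_ik([*slot(.075),.25],Q); print(q, kin.solve_ik([.55,-.11,.25],Q))
try: go(.5502,.0393,HI,.35)
except manip.Unreachable as e: print("unreach",e); raise
pick((.5502,.0393),.013,.110,.062)
place(slot(.075),.005,.110,.062)
E
python3 s1.py
python3 - <<'E'
from rig import eyes; import cv2
p,d=eyes.camera("scene"); cv2.imwrite("pics/s1.png",p)
E
```

```text
[ 3.59919146e-01  6.80484759e-01  9.05777613e-01 -4.44089210e-16
  1.55533028e+00  1.73785659e+00] [-4.06259068e-01  3.85283663e-01  1.36861457e+00 -4.44089210e-16
  1.38769442e+00  9.71678377e-01]
pick w 0.0325 f 59.3 lifted w 0.0326 F [ 0.7  0.4 -1.6] t 5.4
place contact True dz 0.0008 t 9.9
```

View pics/s1.png

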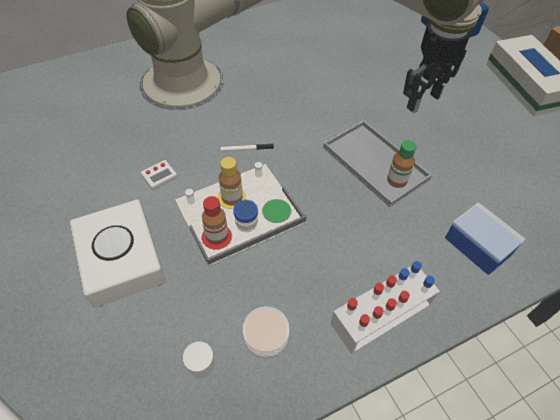

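Green stands upright in the tray (403,165), its pad (277,211) is clear, and the pot and other bottles haven't moved. Next are red and yellow.

```bash
cat > s2.py <<'E'
from act import *
pick((.5527,-.1087),.013,.110,.062); place(slot(0),.005,.110,.062)
pick((.469,-.037),.013,.110,.062); place(slot(-.075),.005,.110,.062)
go(.42,.15,HI,.35)
from vis import *
for n in("top","scene"):
    pic,P=cloud(n); cv2.imwrite(f"pics/{n}2.png",pic); print(n)
    for c in("red","yellow","green"):
        m=mask(pic,c,smin=150 if c=="yellow" else 110)&box(P,.35,.7,.2,.45,.118,.14); print(c,circ(P[m]) if m.any() else None)
        m=mask(pic,c)&box(P,.41,.62,-.16,.1,.006,.022); print(" pad",circ(P[m]) if m.any() else None)
    m=mask(pic,"blue")&box(P,.3,.65,-.2,.2,.055,.08); print("pot",circ(P[m]))
    m=box(P,.47,.56,-.36,-.27,.06,.08)&(pic.max(-1)<110); print("ring",circ(P[m]))
E
python3 s2.py
```

```text
pick w 0.0325 f 59.7 lifted w 0.0326 F [ 1.1  0.4 -2. ] t 14.2
place contact True dz 0.0008 t 19.1
pick w 0.0326 f 59.8 lifted w 0.0322 F [-0.8  0.1 -2. ] t 23.1
place contact True dz 0.0008 t 27.8
top
red [5.146e-01 3.300e-01 1.730e-02 1.255e-01 2.530e+02]
 pad [ 5.539e-01 -1.107e-01  3.330e-02  1.190e-02  6.980e+02]
yellow [4.423e-01 3.144e-01 1.600e-02 1.255e-01 1.580e+02]
 pad [ 4.671e-01 -3.870e-02  3.310e-02  1.170e-02  7.140e+02]
green [5.880e-01 3.448e-01 1.670e-02 1.258e-01 2.220e+02]
 pad [5.478e-01 3.940e-02 3.220e-02 1.170e-02 6.690e+02]
pot [ 5.497e-01 -3.690e-02  2.580e-02  6.550e-02  4.800e+02]
ring [ 5.139e-01 -3.146e-01  4.190e-02  7.180e-02  2.950e+02]
scene
red [5.161e-01 3.318e-01 1.690e-02 1.280e-01 1.520e+02]
 pad [ 5.536e-01 -1.083e-01  3.400e-02  1.420e-02  5.830e+02]
yellow [0.4496 0.3104 0.0137 0.1225 3.    ]
 pad [ 4.677e-01 -3.840e-02  3.410e-02  1.430e-02  4.240e+02]
green [5.905e-01 3.453e-01 1.600e-02 1.283e-01 1.370e+02]
 pad [5.479e-01 4.080e-02 3.210e-02 1.420e-02 4.740e+02]
pot [ 5.518e-01 -3.620e-02  2.630e-02  6.760e-02  3.930e+02]
ring [ 5.134e-01 -3.126e-01  4.280e-02  7.400e-02  2.320e+02]
```

View pics/scene2.png

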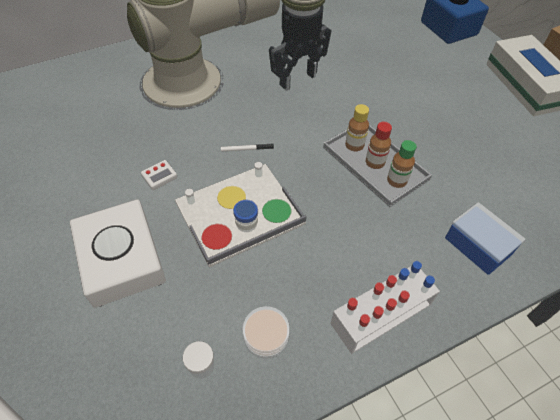

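All three bottles stand upright in the tray (357,130; 379,148; 402,165). The pot is still at its place (245,212), and the three pads are in full view. Next is the pot.

```bash
cat > s3.py <<'E'
from act import *
pick((.5505,-.0365),.010,.048,.084); place((.5137,-.3136),.074,.048,.08)
go(.40,-.12,HI,.35)
from vis import *
for n in("top","scene"):
    pic,P=cloud(n); cv2.imwrite(f"pics/{n}3.png",pic)
    m=mask(pic,"blue")&box(P,.4,.65,-.4,-.2,.115,.145); print(n,"pot",circ(P[m]) if m.any() else None)
E
python3 s3.py
```

```text
pick w 0.0524 f 62.6 lifted w 0.0524 F [-0.3 -0.6 -0.1] t 32.8
place contact True dz 0.0009 t 37.2
top pot [ 5.134e-01 -3.138e-01  2.700e-02  1.292e-01  5.980e+02]
scene pot [ 5.138e-01 -3.126e-01  2.720e-02  1.314e-01  5.450e+02]
```

View pics/scene3.png

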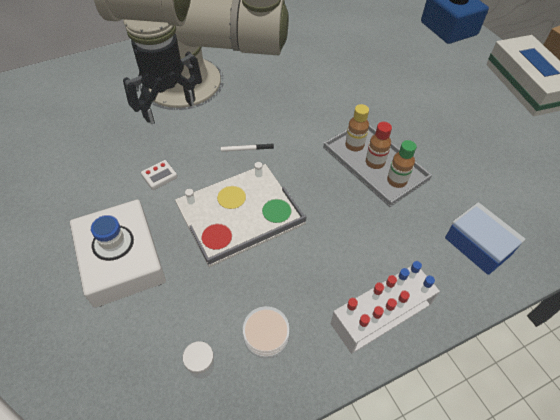

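The pot stands upright, centred on the plate (107,235). Now the bottles go back.

```bash
cat > s4.py <<'E'
from act import *
for s,p in((0,(.5537,-.1095)),(.075,(.5479,.0401)),(-.075,(.4674,-.0386))):
    pick(slot(s),.005,.110,.062); place(p,.013,.110,.062)
go(.42,.25,HI,.35)
from vis import *
for n in("top","scene"):
    pic,P=cloud(n); cv2.imwrite(f"pics/{n}4.png",pic); print(n)
    for c in("red","yellow","green"):
        m=mask(pic,c,smin=150 if c=="yellow" else 110)&box(P,.41,.62,-.16,.1,.126,.15); print(c,circ(P[m]) if m.any() else None)
    m=mask(pic,"blue")&box(P,.4,.65,-.4,-.2,.115,.145); print(n,"pot",circ(P[m]) if m.any() else None)
E
python3 s4.py
```

```text
pick w 0.0324 f 59.6 lifted w 0.0325 F [ 0.5  0.7 -2.7] t 42.5
place contact True dz 0.0008 t 47.4
pick w 0.0326 f 59.5 lifted w 0.0324 F [-0.8 -0.8 -1.7] t 51.7
place contact True dz 0.0007 t 56.2
pick w 0.0326 f 59.5 lifted w 0.0325 F [ 0.2  0.  -2.4] t 60.0
place contact True dz 0.0008 t 64.6
top
red [ 5.533e-01 -1.103e-01  1.680e-02  1.335e-01  2.310e+02]
yellow [ 4.673e-01 -4.070e-02  1.700e-02  1.336e-01  2.360e+02]
green [5.476e-01 3.960e-02 1.660e-02 1.335e-01 2.260e+02]
top pot [ 5.135e-01 -3.139e-01  2.720e-02  1.292e-01  5.980e+02]
scene
red [ 5.545e-01 -1.092e-01  1.670e-02  1.356e-01  2.060e+02]
yellow [ 4.791e-01 -2.710e-02  1.000e-04  1.297e-01  1.000e+00]
green [5.483e-01 4.110e-02 1.640e-02 1.361e-01 1.370e+02]
scene pot [ 5.143e-01 -3.131e-01  2.700e-02  1.314e-01  5.430e+02]
```

View pics/scene4.png

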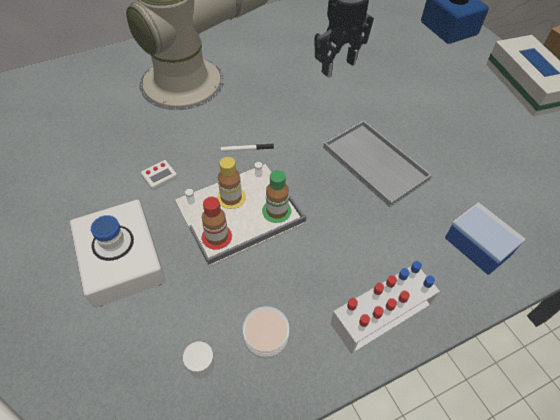

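View pics/top4.png

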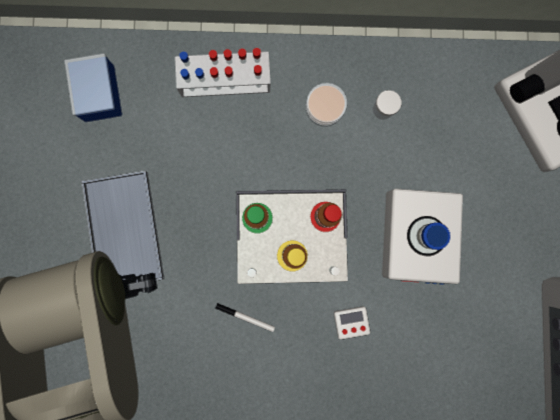

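All three bottles stand upright on their own pads, within about 2 mm of centre: red (325,215), green (257,215) and yellow (293,256). The pot is on the plate and the arm is clear of everything.

```bash
python3 -c "
from rig import manip
print(manip.sign_off())"
```

```text
the job is handed in; nothing more can be done
None
```

The job is done and handed in after about 65 s: the three bottles went to the tray, the pot is centred on the dry bath plate, and each bottle is back upright within about 2 mm of its pad's middle.

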